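# Roll the marble runway's slats down flush

### The arm

A 6-joint arm with a two-finger parallel gripper is mounted at the origin on the work surface. World frame = base frame: x ahead of the robot, y to its left, z up, the work surface at z = 0. Lengths are in m, angles in degrees, forces in N, time in s.
With the tool pointing down it reaches from about 0.425 to 0.95 m from the base axis. Payload 3.5 kg.
Tool frame: the origin (TCP) lies at the very end of the fingers, on their centre line; the grasp point (between the pads) lies 19 mm behind it (bot.grasp_offset is the distance from the TCP to the grasp point, in m); z points along the fingers, y is the line along which they close (so a half turn about z gives the same grasp; the last joint's range is limited). The gripper opens to 85 mm and grips with 20 to 120 N. Pads are 22 mm wide; open, the fingers measure 114 mm over their backs; the gripper's body (76 mm by 85 mm) begins 54 mm behind the grasp point. The pads swing forward as they close: fully open they stand 13 mm farther back than shut.
Start: joints at [57.296, 16.404, 90.338, -0, 73.258, -8.594], TCP at [0.276, 0.616, 0.231] pointing down, gripper open.
Joint ranges: [-158.93, 158.93], [-51.34, 127.21], [12.03, 142.37], [-87.48, 267.48], [13.55, 161.25], [-162.69, 162.69]. Speed limits (degrees/s): [159.86, 159.86, 180, 180, 180, 180].

### API

Orientations are given as [roll, pitch, yaw] about the fixed x, y, z axes, in that order (R = Rz(yaw) Ry(pitch) Rx(roll)).
In Python, from bench import bot gives the robot as it stands. The module is installed in compiled form; this text tells all that it offers.
- The arm moves only by the tool play_rows, never from a script. Its argument "steps" is a list of rows, each an object with "fingers": the gripper command: -1 is fully open, 1 is shut, values between are in proportion; "delta_pos": the shift along the tool's x, y, z in cm, a list of three; "twist": the turn, a rotation vector about the tool's x, y, z in rad, a list of three. In form: [{"fingers": fingers, "delta_pos": [x, y, z], "twist": [rx, ry, rz]}, ...]. A call has 1 to 5 rows; each row shifts and turns the commanded pose from where the row before left it, along the tool's axes as they then stand; what a row does not reach is not made up. A row lasts 1/10 s, in which the tool goes at most 50 mm and 8.59 degrees, less where a joint would pass 70% of its speed; a pose out of reach is approached as far as the arm can. A call is refused whole if a number of a shift passes 5 or a number of a turn 0.15, either way. A call with a gripper value outside its range is refused whole. The fingers move at their own pace and stop on an object; "squeeze" is the grip in N (left out, the last holds). Time passes only in rows, so rows that do not move let the fingers close. It gives the time, the measured TCP pose, the force, the opening and the grip force at its end, in the units of the state.
- bot.state(): the state, without advancing time (a new reading comes with each control period).
- bot.grab_frame(name): name is "scene" or "top" or "wrist"; returns the picture (400x640x3 uint8, red, green, blue); there is no depth.
- bot.camera_params(name): a dict with "vfov" (degrees; the focal length in pixels is half the picture's height over the tangent of half this angle, whatever the lens; pixels are square), "cx", "cy" (the principal point, pixels), "distortion" ([k1, k2, p1, p2, k3] as OpenCV has them; the pictures are not rectified), "extrinsics" (4x4, takes a point from world to camera coordinates). Camera axes: x right, y up, looking along -z (the intrinsics and any distortion apply to the point x, -y, -z); pixel columns grow to the right and rows downward; lengths in m; the calibration is good to about 2 mm. A picture is of the moment at which its call begins: read the wrist's pose just before it. camera_params takes no time and is no camera call; for the wrist camera it gives the pose at the moment of the call.
- bot.sign_off(): hands the job in; it is judged then, once.
The state is a dict: "clock": time; "joint_positions": joint angles; "dq": joint speeds; "joint_efforts": joint torques, N m; "eef_pos": TCP position; "tcp_rot": TCP orientation; "wrist_force": force on the tool from outside, world axes, zero at the start; "wrist_torque": the same for the moment, N m; "gripper_width": finger opening in m; "finger_force": force on a finger pad.
Only numpy, scipy, OpenCV 4.12 (cv2) and the standard library are available. Lean on these libraries where they do the work, as an engineer would, in place of code of your own. Each camera call takes 0.05 s, during which the arm holds its last target. There are 200 camera calls.

### The job

Take the hand roller from its stand and roll it along the marble runway, starting at the orange slat and going on to the far end, with a steady, moderate push (about 14 N, never more than 25 N on the slats) so that all six raised slats go fully home, flush with the deck; let only the roller, not the fingers, press on the runway. Then set the roller back on its stand as it stood, and leave the other things on the table alone.

Things in the scene. Friction and masses are not known exactly. Their poses are not given: they have to be found in the camera images.
- roller_grip (a point): Loose hand roller, about 0.35 kg, upright on its stand. Point: centre of its walnut grip post, 22 (x) x 30 (y) x 50 mm high, best pinched across the 22 mm. Axes: x = the way it rolls, y = along the drum, z up. An aluminium crossbar 44 (x) x 112 (y) x 8 mm lies under the post: top 25 mm, underside 33 mm below this point. See roller for the drum.
- stand_top (a point): Fixed dark wooden roller stand, 60 (x) x 130 (y) x 60 mm high: two posts, each 50 (x) x 18 (y) mm, centred at y = +-51 mm. The ends of the roller's crossbar rest flat on them, unfastened, the drum hanging free between. Point: midway between the posts, level with their tops. With the roller in place, roller_grip is 33 mm straight above it, axes parallel.
- runway_mid (a point): Fixed marble runway with six rigid plastic slats in a row along x, each 28.5 (x) x 70 (y) mm, centres at x = -75 (the orange one), -45, -15, +15, +45, +75 mm from this point, y = 0. The point belongs to the grey base: the runway's middle, 40 mm above the table, the deck's nominal (not true) height, see runway. x runs from the orange end to the far end, z up.
- drum (a joint): Turn of the roller's drum on its axle relative to the roller, rad, 0 at the start, either sign by direction; turns freely without limit (20 mm radius, so 0.05 rad per mm rolled).
- slat0 (a joint): How far slat 0 (the orange first one) is pressed in, m: 0 = 5 mm proud, 0.005 = home against its stop, flush with the deck. A tight press fit: moves only under more than about 8 N and stays where it is left.
- slat1 (a joint): How far slat 1 (counted from the orange one, 0) is pressed in, m: 0 = 5 mm proud, 0.005 = home against its stop, flush with the deck. A tight press fit: moves only under more than about 8 N and stays where it is left.
- slat2 (a joint): How far slat 2 (counted from the orange one, 0) is pressed in, m: 0 = 5 mm proud, 0.005 = home against its stop, flush with the deck. A tight press fit: moves only under more than about 8 N and stays where it is left.
- slat3 (a joint): How far slat 3 (counted from the orange one, 0) is pressed in, m: 0 = 5 mm proud, 0.005 = home against its stop, flush with the deck. A tight press fit: moves only under more than about 8 N and stays where it is left.
- slat4 (a joint): How far slat 4 (counted from the orange one, 0) is pressed in, m: 0 = 5 mm proud, 0.005 = home against its stop, flush with the deck. A tight press fit: moves only under more than about 8 N and stays where it is left.
- slat5 (a joint): How far slat 5 (the last one, at the far end) is pressed in, m: 0 = 5 mm proud, 0.005 = home against its stop, flush with the deck. A tight press fit: moves only under more than about 8 N and stays where it is left.
- soldier_mid (a point): Bystander: loose pewter toy soldier, 32 mm wide, 85 mm high; point at mid height.
- top_mid (a point): Bystander: walnut spinning top on a cork coaster (one loose piece), 54 mm wide, 73 mm high; point at mid height.
- toothbrush_mid (a point): Bystander: loose coral toothbrush lying on the table, 185 mm long along its x, 12 mm wide, 17 mm high at the bristles; point near its middle.
- dish_mid (a point): Bystander: loose white dish with four blue glass marbles, 76 mm wide, 24 mm high; point at its centre, 8 mm up.
- marble_run_mid (a point): Bystander: fixed clear acrylic marble run, 200 x 200 mm, 305 mm high, wide orange funnel (160 mm across) on top; point on its centre line 150 mm above the table.
- runway: Fixed grey base 228 x 100 mm (origin: centre of its underside on the table) carrying a white deck flush with slats that are home. The deck is nominally 40 mm above the table, but on its adjustable feet it is really up to 7 mm higher or lower at the middle and slopes along x by up to 0.06 rad either way. It rests on rubber, giving about 1 mm per 10 N. A raised slat stands 5 mm proud of it.
- roller: The roller's frame and drum: under the crossbar hangs a black rubber drum on an axle along y, 40 mm in diameter and 60 mm long, centred under the post; axle 59 mm and lowest line 79 mm below roller_grip. The origin is at the middle of that lowest line; same axes as roller_grip. Where the drum bridges two slats its forces on both add up (to 25 N at a net push of 17 N).
- marble_run: The marble run's base (see marble_run_mid); origin at the centre of its underside.
Not all that is in view belongs to the job. Of the things shaped like the runway, the grey one is meant.

How it is judged (in metres and radians):
On the way, in this order (a step that is already met when the one before it is completed fails the run):
1. the roller is lifted off its stand (z of roller_grip in the frame of stand_top above 0.05 m), for 0.2 s.
2. the orange slat is pressed in before the last one (value of joint slat0 above 0.003 m and value of joint slat5 below 0.002 m), for 0.1 s.
3. the roller has rolled along (its drum turned by more than 3 rad) and is pressing the last slat in ((value of joint drum above 3 rad or value of joint drum below -3 rad) and value of joint slat5 above 0.002 m), for 0.1 s.
At the end, for the whole second after the job is handed in: All six slats are home (pressed in more than 3.5 of 5 mm); the roller stands upright and at rest on its stand: grip within 15 mm of the stand's centre seen from above, 29 to 37 mm above stand_top, tilted less than 0.08 rad, its length within 0.2 rad of the stand's (value of joint each of slat0, slat1, slat2, slat3, slat4, slat5 above 0.0035 m and horizontal distance between roller_grip and stand_top below 0.015 m and z of roller_grip in the frame of stand_top between 0.029 and 0.037 m and angle between roller_grip's own z axis and vertical below 0.08 rad and angle between the y axis of roller_grip and the y axis of stand_top, either way round below 0.2 rad and linear speed of roller below 0.02 m/s); the robot touches nothing.
It fails at once if the roller presses on the runway with more than 25 N (contact force between roller and runway above 25 N).
It fails at once if the fingers press on the runway (over 2 N) (contact force between the fingers and runway above 2 N).
It fails at once if the last slat is pressed in while the orange one is still up (value of joint slat5 above 0.0025 m and value of joint slat0 below 0.0025 m).
It fails at once if the robot pushes against the marble run (over 3 N) (contact force between the arm and marble_run above 3 N).
It fails at once if the soldier, the top, the toothbrush or the dish of marbles is moved by more than 15 mm (distance of any of soldier_mid, top_mid, toothbrush_mid, dish_mid from where it was at the start of the episode above 0.015 m).
It also fails if it takes over 72 s, if anything falls off the work surface, if the arm or the gripper's body presses on something with over 40 N, if the wrist force passes 120 N, or if a joint passes its speed limit or range.

## Working session

There is one attempt and no reset: what is moved stays moved. The work goes in short steps, Python scripts to look and compute and a tool call to move; the robot and the scene stay as the last step left them, time stands still between calls to the robot, and variables do not carry over. Pictures are saved under pics/ and viewed, at most 10 in all, crops included, and the job is handed in when it is done.

Besides the shell and the picture viewer there is one more tool, called after ">>>" as name([rows], argument=value, ...), one row to a line, values as JSON. play_rows: Moves the arm, as the interface text tells. Its arguments: {"type":"object","properties":{"steps":{"type":"array"},"squeeze":{"type":"number"}},"required":["steps"]}

```bash
mkdir -p pics
python3 - <<'E'
from bench import bot
import cv2
for n in ("scene","top"):
    im=bot.grab_frame(n); cv2.imwrite(f"pics/{n}0.png",im[:,:,::-1])
    p=bot.camera_params(n); print(n,p)
s=bot.state(); print(s)
E
```

```text
scene {'vfov': 57.83515987555263, 'cx': 315.2633107071452, 'cy': 199.35745100338664, 'distortion': array([-0.05105735,  0.        ,  0.        ,  0.        ,  0.        ]), 'extrinsics': array([[ 0.43303132,  0.90131839, -0.01044196, -0.33491635],
       [-0.50434082,  0.25187542,  0.82595346,  0.16607835],
       [ 0.74707711, -0.35239741,  0.5636416 , -1.44227837],
       [ 0.        ,  0.        ,  0.        ,  1.        ]])}
top {'vfov': 46.53715027262824, 'cx': 316.3069533409577, 'cy': 198.9713618309385, 'distortion': array([-0.13239057,  0.        ,  0.        ,  0.        ,  0.        ]), 'extrinsics': array([[-0.02715395, -0.9996191 ,  0.00493053,  0.11498768],
       [ 0.99272102, -0.02638695,  0.11751046, -0.5559478 ],
       [-0.1173356 ,  0.00808552,  0.99305941, -1.3920156 ],
       [ 0.        ,  0.        ,  0.        ,  1.        ]])}
{'clock': 0.1, 'joint_positions': array([ 5.72951144e+01,  1.64502708e+01,  9.04138469e+01, -9.86454921e-05,
        7.32613150e+01, -8.59663856e+00]), 'dq': array([ 0.13802132, -0.06557318, -0.2735236 ,  0.02439182, -0.18726254,
       -0.01842946]), 'joint_efforts': array([ 2.71069357e-04, -4.07297122e+01, -2.93696809e+01, -1.71072638e-04,
        3.42193249e-03,  1.33848243e-05]), 'eef_pos': array([0.27538102, 0.61561275, 0.23006876]), 'tcp_rot': array([-1.79875962e+02, -1.86560026e-02,  1.55891761e+02]), 'wrist_force': array([-0.32996605, -0.69158929,  0.17817024]), 'wrist_torque': array([ 0.05519623,  0.0558027 , -0.03270496]), 'finger_force': 0.0, 'gripper_width': 0.08547735964892944}
```

View pics/scene0.png

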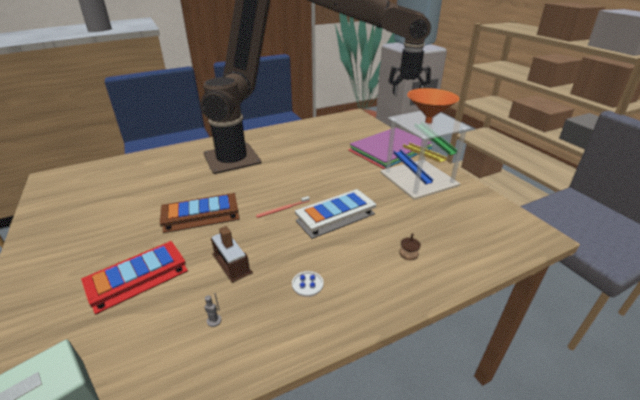

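View pics/top0.png

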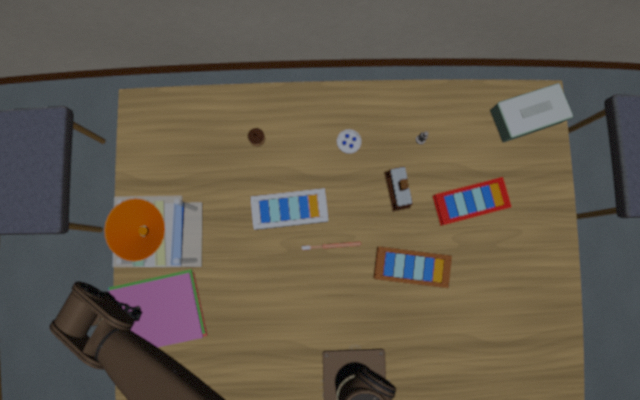

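Top view: three runway-shaped things: grey/white at (289,208), red at (472,201), brown at (412,267). The grey-based one fits, and its orange end is on the right at (314,206). The roller on its stand is at (398,188). In the scene view the grey runway is at (336,212) and the roller at (230,253). Next, an enlarged crop of both from both cameras.

Run:
```python
import cv2,numpy as np
s=cv2.imread("pics/scene0.png");t=cv2.imread("pics/top0.png")
def c(im,x,y): 
    return cv2.resize(im[y:y+75,x:x+100],(400,300),interpolation=cv2.INTER_CUBIC)
a=np.vstack([np.hstack([c(s,286,175),c(s,180,215)]),np.hstack([c(t,240,172),c(t,350,150)])])
for x in range(0,800,40): cv2.line(a,(x,0),(x,4 if x%200 else 10),(0,0,255),1);cv2.line(a,(x,300),(x,305),(0,0,255),1)
for y in range(0,600,40): cv2.line(a,(0,y),(4,y),(0,0,255),1)
cv2.imwrite("pics/crop1.png",a)
```

```text
(no output)
```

View pics/crop1.png

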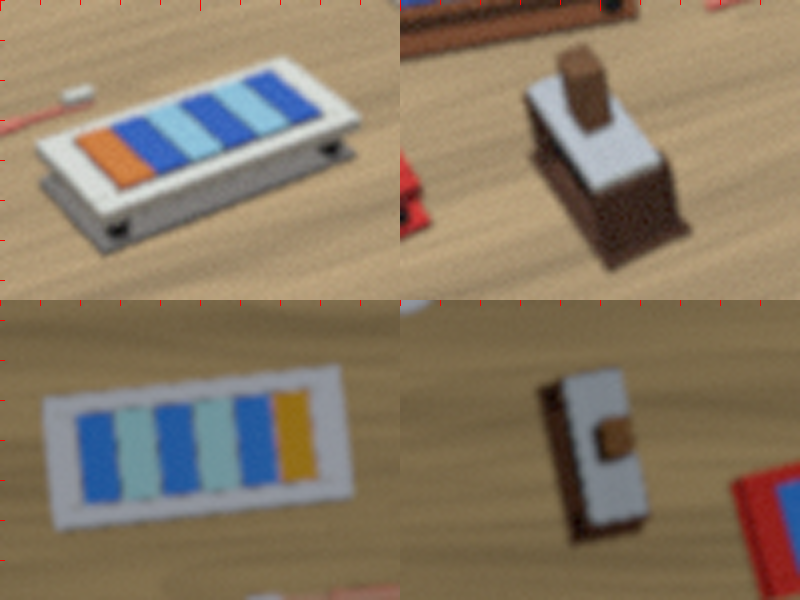

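The crop confirms it: the left runway has the grey base, with its orange slat at the end toward −y. Next I triangulate the deck corners, the crossbar corners and the post top.

```bash
cat > h.py <<'E'
import cv2,numpy as np
from bench import bot
F=np.diag([1,-1,-1.])
def KRt(n,p=None):
    p=p or bot.camera_params(n); f=200/np.tan(np.radians(p["vfov"]/2))
    K=np.array([[f,0,p["cx"]],[0,f,p["cy"]],[0,0,1]])
    E=F@np.array(p["extrinsics"])[:3]; return K,np.array(p["distortion"]),E
def tri(obs):
    """obs: [(cam,(u,v)),...], cam=KRt tuple -> X, reprojection residuals px"""
    A=[]
    for (K,d,E),uv in obs:
        x,y=cv2.undistortPoints(np.array([[uv]],float),K,d)[0,0]
        A+= [x*E[2]-E[0],y*E[2]-E[1]]
    A=np.array(A); X=np.linalg.lstsq(A[:,:3],-A[:,3],rcond=None)[0]
    r=[np.round(proj(c,X)-uv,1) for c,uv in obs]
    return X,r
def proj(c,X):
    K,d,E=c
    return cv2.projectPoints(np.atleast_2d(X).astype(float),cv2.Rodrigues(E[:,:3])[0],E[:,3],K,d)[0].reshape(-1,2).squeeze()
E
python3 - <<'E'
from h import *
np.set_printoptions(precision=4,suppress=True)
S,T=KRt("scene"),KRt("top")
def P(name,s,so,t,to):
    # pixel-centre convention: crop px -> (p+.5)/4-.5
    X,r=tri([(S,np.array(so)+(np.array(s)+.5)/4-.5),(T,np.array(to)+(np.array(t)+.5)/4-.5)])
    print(name,X,np.array(r).ravel()); return X
rs,rt=(286,175),(240,172)
C=[P(n,a,rs,b,rt) for n,a,b in [("x+y+",(361,122),(42,97)),("x-y+",(284,57),(54,230)),("x-y-",(37,147),(353,196)),("x+y-",(107,215),(340,66))]]
C=np.array(C); print("deck mid",C.mean(0)); print("lens",[np.linalg.norm(C[i]-C[(i+1)%4]) for i in range(4)])
d=(C[0]+C[1]-C[2]-C[3])/2; print("yaw of runway x",np.degrees(np.arctan2(d[1],d[0])),"slope",d[2]/np.hypot(*d[:2]))
ss,st=(180,215),(350,150)
B=np.array([P(n,a,ss,b,st) for n,a,b in [("x+y+",(262,157),(162,77)),("x+y-",(195,190),(221,70)),("x-y-",(125,95),(247,218)),("x-y+",(180,70),(187,226))]])
print("bar mid",B.mean(0),"diag mids",(B[0]+B[2])/2,(B[1]+B[3])/2); d=B[0]+B[1]-B[2]-B[3]; print("bar long-axis yaw",np.degrees(np.arctan2(d[1],d[0])), np.degrees(np.arctan2(*(B[1]-B[2])[[1,0]])))
print("lens",[np.linalg.norm(B[i]-B[(i+1)%4]) for i in range(4)])
P("post top",(183,58),ss,(219,137),st)
E
```

```text
x+y+ [0.5731 0.302  0.0356] [ 0.2 -0.   0.2  0.1]
x-y+ [0.4712 0.2943 0.038 ] [-0.  0. -0. -0.]
x-y- [0.4916 0.0674 0.0351] [-0.3  0.  -0.3 -0.1]
x+y- [0.5917 0.0761 0.0393] [-0.9  0.1 -0.8 -0.3]
deck mid [0.5319 0.185  0.037 ]
lens [np.float64(0.1022264028258576), np.float64(0.22778387390262936), np.float64(0.1005964986264311), np.float64(0.22675591619560356)]
yaw of runway x 94.92542601869665 slope -0.001796151052259564
x+y+ [ 0.6405 -0.1255  0.067 ] [ 0. -0.  0.  0.]
x+y- [ 0.6458 -0.1704  0.0631] [-0.5 -0.  -0.4 -0.1]
x-y- [ 0.5325 -0.1873  0.0571] [0.2 0.  0.1 0. ]
x-y+ [ 0.5266 -0.1449  0.0585] [1.6 0.  1.4 0.3]
bar mid [ 0.5864 -0.157   0.0614] diag mids [ 0.5865 -0.1564  0.0621] [ 0.5862 -0.1577  0.0608]
bar long-axis yaw 9.071171371472754 8.467191631064372
lens [np.float64(0.04546984649450489), np.float64(0.11473866055306693), np.float64(0.04287923816700041), np.float64(0.1158033994154115)]
post top [ 0.5867 -0.1551  0.1162] [-0.7 -0.  -0.6 -0.1]
```

>>> play_rows([
  {"fingers":-1,"delta_pos":[-1.4,-4.6,0],"twist":[0,0,0]},
  {"fingers":-1,"delta_pos":[-1.4,-4.6,0],"twist":[0,0,0]},
  {"fingers":-1,"delta_pos":[-1.4,-4.6,0],"twist":[0,0,0]},
  {"fingers":-1,"delta_pos":[-1.4,-4.6,0],"twist":[0,0,0]},
  {"fingers":-1,"delta_pos":[-1.4,-4.6,0],"twist":[0,0,0]},
])

```text
clock: 0.6
eef_pos: [0.2449, 0.3756, 0.2305]
tcp_rot: [-179.9, -0.0, 155.9]
wrist_force: [0.4, -0.4, 1.2]
gripper_width: 0.0853
finger_force: 0.0
```

>>> play_rows([
  {"fingers":-1,"delta_pos":[0,0,0],"twist":[0,0,-0.144]},
  {"fingers":-1,"delta_pos":[0,0,0],"twist":[0,0,-0.144]},
  {"fingers":-1,"delta_pos":[0,0,0],"twist":[0,0,-0.144]},
  {"fingers":-1,"delta_pos":[0,0,0],"twist":[0,0,-0.144]},
])

```text
clock: 1.0
eef_pos: [0.2454, 0.3772, 0.2309]
tcp_rot: [-180.0, -0.0, -170.8]
wrist_force: [-0.2, 0.2, 0.0]
gripper_width: 0.0855
finger_force: 0.0
```

>>> play_rows([
  {"fingers":-1,"delta_pos":[-2.5,-3.6,0],"twist":[0,0,0]},
  {"fingers":-1,"delta_pos":[-2.5,-3.6,0],"twist":[0,0,0]},
  {"fingers":-1,"delta_pos":[-2.5,-3.6,0],"twist":[0,0,0]},
  {"fingers":-1,"delta_pos":[-2.5,-3.6,0],"twist":[0,0,0]},
])

```text
clock: 1.4
eef_pos: [0.3672, 0.2494, 0.2311]
tcp_rot: [180.0, -0.0, -171.1]
wrist_force: [0.7, 0.9, 0.3]
gripper_width: 0.0854
finger_force: 0.0
```

>>> play_rows([
  {"fingers":-1,"delta_pos":[-1.35,-4.3,0],"twist":[0,0,0]},
  {"fingers":-1,"delta_pos":[-1.35,-4.3,0],"twist":[0,0,0]},
  {"fingers":-1,"delta_pos":[-1.35,-4.3,0],"twist":[0,0,0]},
  {"fingers":-1,"delta_pos":[-1.35,-4.3,0],"twist":[0,0,0]},
  {"fingers":-1,"delta_pos":[-1.35,-4.3,0],"twist":[0,0,0]},
])

```text
clock: 1.9
eef_pos: [0.4668, 0.047, 0.231]
tcp_rot: [180.0, -0.0, -171.1]
wrist_force: [0.2, 1.0, 0.5]
gripper_width: 0.0854
finger_force: 0.0
```

>>> play_rows([
  {"fingers":-1,"delta_pos":[-1.35,-4.3,0],"twist":[0,0,0]},
  {"fingers":-1,"delta_pos":[-1.35,-4.3,0],"twist":[0,0,0]},
  {"fingers":-1,"delta_pos":[-1.35,-4.3,0],"twist":[0,0,0]},
  {"fingers":-1,"delta_pos":[0,0,0],"twist":[0,0,0]},
  {"fingers":-1,"delta_pos":[0,0,0],"twist":[0,0,0]},
])

```text
clock: 2.4
eef_pos: [0.5263, -0.073, 0.2305]
tcp_rot: [179.9, -0.1, -171.2]
wrist_force: [0.5, 0.1, -0.2]
gripper_width: 0.0855
finger_force: 0.0
```

Run:
```python
from h import *
np.set_printoptions(precision=4,suppress=True)
s=bot.state(); p=bot.camera_params("wrist"); im=bot.grab_frame("wrist")
np.save("pics/w1.npy",p,allow_pickle=True); cv2.imwrite("pics/w1.png",im[:,:,::-1])
E=np.array(p["extrinsics"]); print(s["clock"],s["eef_pos"],s["tcp_rot"],s["wrist_force"]); print(p["vfov"],p["distortion"],"campos",-E[:3,:3].T@E[:3,3],"look",-E[2,:3])
```

```text
2.4 [ 0.5263 -0.073   0.2305] [ 179.9255   -0.0933 -171.2248] [ 0.4895  0.0571 -0.206 ]
59.83466166130878 [-0.0637  0.      0.      0.      0.    ] campos [ 0.4596 -0.0835  0.3744] look [ 0.2672  0.042  -0.9627]
```

View pics/w1.png

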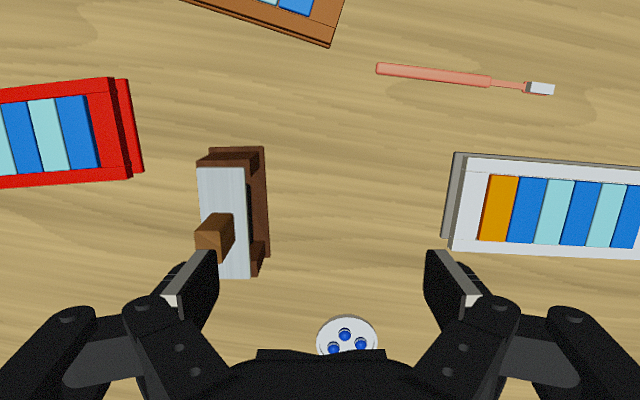

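w1 shows the roller's post top at about (210,232) and the grey runway at the right, with its orange slat at (497,207). Next I take one wrist view over the runway and one over the roller.

>>> play_rows([
  {"fingers":-1,"delta_pos":[0,4.4,0],"twist":[0,0,0]},
  {"fingers":-1,"delta_pos":[0,4.4,0],"twist":[0,0,0]},
  {"fingers":-1,"delta_pos":[0,4.4,0],"twist":[0,0,0]},
  {"fingers":-1,"delta_pos":[0,4.4,0],"twist":[0,0,0]},
  {"fingers":-1,"delta_pos":[0,4.4,0],"twist":[0,0,0]},
])

```text
clock: 2.95
eef_pos: [0.4907, 0.148, 0.2315]
tcp_rot: [180.0, 0.0, -171.0]
wrist_force: [0.1, 0.4, 1.0]
gripper_width: 0.0851
finger_force: 0.0
```

>>> play_rows([
  {"fingers":-1,"delta_pos":[0,4.4,0],"twist":[0,0,0]},
  {"fingers":-1,"delta_pos":[0,0,0],"twist":[0,0,0]},
  {"fingers":-1,"delta_pos":[0,0,0],"twist":[0,0,0]},
])

```text
clock: 3.25
eef_pos: [0.4842, 0.1903, 0.2312]
tcp_rot: [-180.0, -0.0, -170.8]
wrist_force: [0.7, -0.7, 0.4]
gripper_width: 0.085
finger_force: 0.0
```

Run:
```python
from h import *
p=bot.camera_params("wrist"); im=bot.grab_frame("wrist")
np.save("pics/w2.npy",p,allow_pickle=True); cv2.imwrite("pics/w2.png",im[:,:,::-1])
s=bot.state();print(s["eef_pos"],s["dq"].max())
```

```text
[0.48475033 0.18919818 0.23123298] 0.23472889501577113
```

>>> play_rows([
  {"fingers":-1,"delta_pos":[0.5,-4.25,0],"twist":[0,0,0]},
  {"fingers":-1,"delta_pos":[0.5,-4.25,0],"twist":[0,0,0]},
  {"fingers":-1,"delta_pos":[0.5,-4.25,0],"twist":[0,0,0]},
  {"fingers":-1,"delta_pos":[0.5,-4.25,0],"twist":[0,0,0]},
])

```text
clock: 3.7
eef_pos: [0.4917, 0.0148, 0.2314]
tcp_rot: [-180.0, 0.0, -171.2]
wrist_force: [0.1, 0.2, 0.2]
gripper_width: 0.0854
finger_force: 0.0
```

>>> play_rows([
  {"fingers":-1,"delta_pos":[0.5,-4.25,0],"twist":[0,0,0]},
  {"fingers":-1,"delta_pos":[0.5,-4.25,0],"twist":[0,0,0]},
  {"fingers":-1,"delta_pos":[0.5,-4.25,0],"twist":[0,0,0]},
  {"fingers":-1,"delta_pos":[0.5,-4.25,0],"twist":[0,0,0]},
  {"fingers":-1,"delta_pos":[0,0,0],"twist":[0,0,0]},
])

```text
clock: 4.2
eef_pos: [0.498, -0.1591, 0.2315]
tcp_rot: [-179.9, -0.0, -171.5]
wrist_force: [-0.7, 1.5, -0.7]
gripper_width: 0.0855
finger_force: 0.0
```

>>> play_rows([
  {"fingers":-1,"delta_pos":[0,0,0],"twist":[0,0,0]},
])

```text
clock: 4.3
eef_pos: [0.498, -0.1551, 0.2311]
tcp_rot: [180.0, -0.0, -171.3]
wrist_force: [0.1, 0.4, -0.4]
gripper_width: 0.0853
finger_force: 0.0
```

Run:
```python
from h import *
p=bot.camera_params("wrist"); im=bot.grab_frame("wrist")
np.save("pics/w3.npy",p,allow_pickle=True); cv2.imwrite("pics/w3.png",im[:,:,::-1])
s=bot.state();print(s["eef_pos"],s["tcp_rot"],s["dq"].max())
a=[cv2.imread(f"pics/w{i}.png") for i in (1,2,3)]
t1=cv2.resize(a[0][130:300,160:300],None,fx=2.3,fy=2.3,interpolation=2)  # x160 y130
t3=cv2.resize(a[2][60:300,200:440],None,fx=1.63,fy=1.63,interpolation=2)
t2=cv2.resize(a[1][120:320,80:560],None,fx=1.65,fy=1.65,interpolation=2)
out=np.zeros((600,800,3),np.uint8)
def put(im,y,x): out[y:y+im.shape[0],x:x+im.shape[1]]=im[:600-y,:800-x]
cv2.imwrite("pics/v2.png",a[1])
cv2.imwrite("pics/v3.png",a[2])
```

```text
[ 0.49812692 -0.15404655  0.23106823] [ 1.79953574e+02 -2.73864538e-02 -1.71221925e+02] 2.0246766820308024
```

View pics/w2.png

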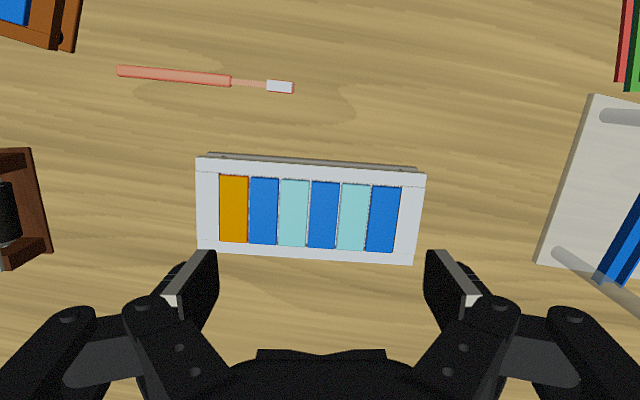

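View pics/w3.png

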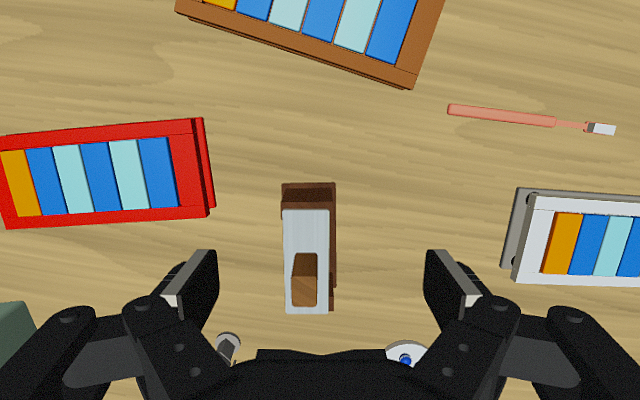

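w2 shows deck corners at about (196,157), (425,173), (413,265) and (197,250), with the orange slat at (233,209) and the last at (384,219). w3 shows bar corners at about (284,209), (327,210) and (288,313), and a post top centred at (304,292). I'll fit models to these.

```bash
cat > fit.py <<'E'
from h import *
from scipy.optimize import least_squares
np.set_printoptions(precision=4,suppress=True)
W=lambda i:KRt("wrist",np.load(f"pics/w{i}.npy",allow_pickle=True).item())
c4=lambda p,o:tuple(np.array(o)+(np.array(p)+.5)/4-.5)
S,T=KRt("scene"),KRt("top"); w1,w2,w3=W(1),W(2),W(3)
def fit(obs,x0,slope):
    def res(v):
        x,y,z,a=v[:4]; sl=v[4] if slope else 0
        ex=np.array([np.cos(a),np.sin(a),sl]);ey=np.array([-np.sin(a),np.cos(a),0]);ez=np.array([-sl*np.cos(a),-sl*np.sin(a),1])
        return np.concatenate([proj(c,np.array([x,y,z])+l[0]*ex+l[1]*ey+l[2]*ez)-uv for c,l,uv in obs])
    r=least_squares(res,x0,loss="soft_l1"); return r.x,r.fun.reshape(-1,2)
a,b=.114,.05
deck={k:np.array(v+[0]) for k,v in dict(fo=[-a,b],ff=[a,b],nf=[a,-b],no=[-a,-b]).items()} # f/n = small/large world x
R=[(w2,deck["fo"],(196,157)),(w2,deck["ff"],(425,173)),(w2,deck["nf"],(413,265)),(w2,deck["no"],(197,250)),
 (w1,deck["fo"],(457,153)),(w1,deck["no"],(450,250)),(w3,deck["fo"],(529,196)),(w3,deck["no"],(514,283))]
sl=lambda x,y:np.array([x,y,.005])
R+=[(w2,sl(-.08925,.035),(219.5,174)),(w2,sl(-.08925,-.035),(219,241.5)),(w2,sl(.08925,.035),(401,187)),(w2,sl(.08925,-.035),(394,253.5))]
RS=[(S,deck["nf"],c4((361,122),(286,175))),(S,deck["ff"],c4((284,57),(286,175))),(S,deck["fo"],c4((37,147),(286,175))),(S,deck["no"],c4((107,215),(286,175)))]
RT=[(T,deck["nf"],c4((42,97),(240,172))),(T,deck["ff"],c4((54,230),(240,172))),(T,deck["fo"],c4((353,196),(240,172))),(T,deck["no"],c4((340,66),(240,172)))]
x0=[.532,.185,.037,np.radians(95),0]
for n,o in (("wrist",R),("all",R+RS+RT),("S+T",RS+RT)):
    v,f=fit(o,x0,True); print("runway",n,v[:3],np.degrees(v[3]),"slope",v[4],"rms",np.sqrt((f**2).mean()))
# roller, frame: x at ~99deg, y at ~189deg (y+ = small world x); origin grip centre
L=lambda x,y,z:np.array([x,y,z])
bz=-.025
G3=[(w3,L(-.022,.056,bz),(284,209)),(w3,L(.022,.056,bz),(327.5,210)),(w3,L(-.022,-.056,bz),(288,313.5)),
 (w3,L(-.011,.015,.025),(292,278)),(w3,L(.011,.015,.025),(316.5,278)),(w3,L(.011,-.015,.025),(316.5,306)),(w3,L(-.011,-.015,.025),(292,307))]
G1=[(w1,L(-.022,.056,bz),(197,168)),(w1,L(.022,.056,bz),(245,168)),(w1,L(.022,-.056,bz),(250,278))]
s0,t0=(180,215),(350,150)
GS=[(S,L(.022,-.056,bz),c4((262,157),s0)),(S,L(-.022,-.056,bz),c4((195,190),s0)),(S,L(-.022,.056,bz),c4((125,95),s0)),(S,L(0,0,.025),c4((183,58),s0))]
GT=[(T,L(.022,-.056,bz),c4((162,77),t0)),(T,L(-.022,-.056,bz),c4((221,70),t0)),(T,L(-.022,.056,bz),c4((247,218),t0)),(T,L(.022,.056,bz),c4((187,226),t0)),(T,L(0,0,.025),c4((219,137),t0))]
x0=[.586,-.156,.093,np.radians(99)]
for n,o in (("w3",G3),("wrist",G1+G3),("all",G1+G3+GS+GT),("S+T",GS+GT)):
    v,f=fit(o,x0,False); print("roller",n,v[:3],np.degrees(v[3]),"rms",np.sqrt((f**2).mean()))
E
python3 fit.py
```

```text
runway wrist [0.5319 0.1839 0.0414] 95.68896461681531 slope 0.035021439713804 rms 2.037511586822721
runway all [0.5323 0.1844 0.04  ] 95.31088091959158 slope 0.015332615859928504 rms 1.8013410836408692
runway S+T [0.5318 0.185  0.0369] 94.93367981800641 slope -0.003990499940193058 rms 0.4615959664403413
roller w3 [ 0.5911 -0.1551  0.0885] 99.52175514967799 rms 1.2886705101993083
roller wrist [ 0.5896 -0.1553  0.0908] 98.50509326755459 rms 1.1877152907208826
roller all [ 0.5892 -0.1554  0.0913] 98.35152252138205 rms 1.063809859830478
roller S+T [ 0.5866 -0.1556  0.0887] 98.23458703336465 rms 0.657700882917528
```

>>> play_rows([
  {"fingers":-1,"delta_pos":[-3,-0.5,0],"twist":[0,0,0]},
  {"fingers":-1,"delta_pos":[-3,-0.5,0],"twist":[0,0,0]},
  {"fingers":-1,"delta_pos":[-3,-0.5,0],"twist":[0,0,0]},
  {"fingers":-1,"delta_pos":[0,0,3.5],"twist":[0,0,0.007]},
  {"fingers":-1,"delta_pos":[0,0,3.5],"twist":[0,0,0]},
])

```text
clock: 4.85
eef_pos: [0.5917, -0.1532, 0.162]
tcp_rot: [-179.9, 0.2, -171.4]
wrist_force: [-0.0, 0.4, -0.6]
gripper_width: 0.085
finger_force: 0.0
```

>>> play_rows([
  {"fingers":-1,"delta_pos":[0,0,3.5],"twist":[0,0,0]},
  {"fingers":-1,"delta_pos":[0,0,2.5],"twist":[0,0,0]},
  {"fingers":-1,"delta_pos":[0,0,1.5],"twist":[0,0,0]},
  {"fingers":-1,"delta_pos":[0,0,0.6],"twist":[0,0,0]},
  {"fingers":-1,"delta_pos":[0,0,0],"twist":[0,0,0]},
])

```text
clock: 5.35
eef_pos: [0.5901, -0.1539, 0.0803]
tcp_rot: [180.0, -0.0, -171.5]
wrist_force: [0.0, 0.4, 0.1]
gripper_width: 0.0855
finger_force: 0.0
```

Run:
```python
from h import *
s=bot.state();print(s["eef_pos"],s["tcp_rot"],s["wrist_force"])
p=bot.camera_params("wrist");im=bot.grab_frame("wrist");np.save("pics/w4.npy",p,allow_pickle=True)
cv2.imwrite("pics/w4.png",im[:,:,::-1])
```

```text
[ 0.59005119 -0.15393176  0.0802886 ] [ 1.79986289e+02 -1.95874581e-02 -1.71458563e+02] [0.04126082 0.36070064 0.12031772]
```

View pics/w4.png

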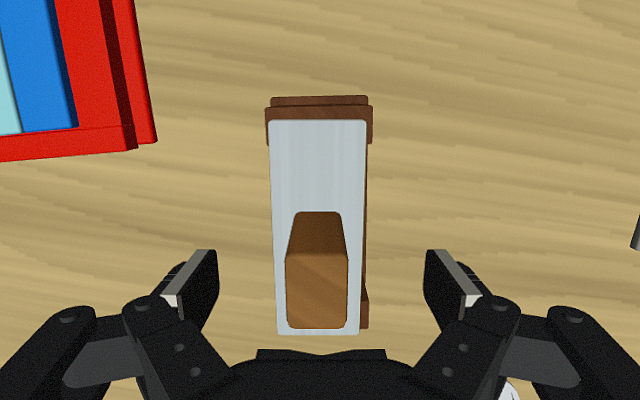

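w4 shows the roller squarely between the pads, with the post top spanning (286..348, 253..328). I'll check the pose once more with this close view.

```bash
cat > f4.py <<'E'
from fit import *
w4=W(4)
G=[(w4,L(-.022,.056,bz),(268,120)),(w4,L(.022,.056,bz),(367,121)),(w4,L(-.022,-.056,bz),(276,335)),
 (w4,L(-.011,.015,.025),(285.5,252)),(w4,L(.011,.015,.025),(348,252)),(w4,L(.011,-.015,.025),(348,329)),(w4,L(-.011,-.015,.025),(285.5,329)),
 (w4,L(-.011,.015,-.025),(294.5,211)),(w4,L(.011,.015,-.025),(342,211))]
v,f=fit(G,x0,False); print("w4",v[:3],np.degrees(v[3]),"rms",np.sqrt((f**2).mean())); print(f.round(1).tolist())
E
python3 f4.py | tail -2
```

```text
w4 [ 0.5887 -0.1557  0.0918] 98.31717658151652 rms 1.3441480941239505
[[0.4, 0.4], [0.2, -0.3], [0.6, -1.2], [-1.6, 1.9], [1.0, 2.1], [-1.3, 0.1], [0.8, -0.1], [0.1, -2.8], [-1.1, -2.7]]
```

>>> play_rows([
  {"fingers":-1,"delta_pos":[0.15,-0.16,0.5],"twist":[0,0,0.004]},
  {"fingers":-1,"delta_pos":[0,0,0],"twist":[0,0,0]},
  {"fingers":1,"delta_pos":[0,0,0],"twist":[0,0,0]},
  {"fingers":1,"delta_pos":[0,0,0],"twist":[0,0,0]},
  {"fingers":1,"delta_pos":[0,0,0],"twist":[0,0,0]},
], squeeze=70)

```text
clock: 5.9
eef_pos: [0.589, -0.1565, 0.0757]
tcp_rot: [-180.0, 0.0, -171.7]
wrist_force: [-1.1, 0.5, 0.6]
gripper_width: 0.0443
finger_force: 0.0
```

>>> play_rows([
  {"fingers":1,"delta_pos":[0,0,0],"twist":[0,0,0]},
  {"fingers":1,"delta_pos":[0,0,0],"twist":[0,0,0]},
  {"fingers":1,"delta_pos":[0,0,0],"twist":[0,0,0]},
  {"fingers":1,"delta_pos":[0,0,0],"twist":[0,0,0]},
  {"fingers":1,"delta_pos":[0,0,0],"twist":[0,0,0]},
])

```text
clock: 6.4
eef_pos: [0.5889, -0.1563, 0.0755]
tcp_rot: [-180.0, 0.0, -171.7]
wrist_force: [-0.5, 1.5, 1.8]
gripper_width: 0.0213
finger_force: 69.2
```

Run:
```python
from h import *
s=bot.state();print(s)
```

```text
{'clock': 6.4, 'joint_positions': array([-2.44012319e+01,  1.80571995e+01,  1.05871284e+02,  6.72688744e-03,
        5.60601998e+01, -1.22669082e+02]), 'dq': array([-0.10215691,  0.05621326,  0.01400697,  0.05369902, -0.00029597,
       -0.01906083]), 'joint_efforts': array([-4.31478443e-01, -3.64583230e+01, -2.45324528e+01, -8.23156047e-02,
       -1.24817071e-01, -2.27898237e-02]), 'eef_pos': array([ 0.58890916, -0.15633268,  0.07554337]), 'tcp_rot': array([-1.79998590e+02,  1.25392841e-02, -1.71735905e+02]), 'wrist_force': array([-0.46362517,  1.51373927,  1.77544986]), 'wrist_torque': array([ 0.02289231,  0.08699633, -0.01840887]), 'finger_force': 69.23126578330994, 'gripper_width': 0.021281450320032775}
```

>>> play_rows([
  {"fingers":1,"delta_pos":[0,0,-1],"twist":[0,0,0]},
  {"fingers":1,"delta_pos":[0,0,-2.5],"twist":[0,0,0]},
  {"fingers":1,"delta_pos":[0,0,-3],"twist":[0,0,0]},
  {"fingers":1,"delta_pos":[0,0,-1.5],"twist":[0,0,0]},
  {"fingers":1,"delta_pos":[0,0,0],"twist":[0,0,0.052]},
])

```text
clock: 6.9
eef_pos: [0.5903, -0.1572, 0.1586]
tcp_rot: [-179.8, 0.3, -174.8]
wrist_force: [-0.4, -1.1, -2.9]
gripper_width: 0.0214
finger_force: 68.8
```

>>> play_rows([
  {"fingers":1,"delta_pos":[0,0,0],"twist":[0,0,0]},
  {"fingers":1,"delta_pos":[0,0,0],"twist":[0,0,0]},
  {"fingers":1,"delta_pos":[0,0,0],"twist":[0,0,0]},
])

```text
clock: 7.2
eef_pos: [0.588, -0.1561, 0.154]
tcp_rot: [179.9, -0.1, -174.7]
wrist_force: [-0.4, -0.6, -3.2]
gripper_width: 0.0211
finger_force: 68.8
```

Run:
```python
from h import *
s=bot.state();print(s["eef_pos"],s["tcp_rot"],s["wrist_force"],s["wrist_torque"],s["finger_force"],s["gripper_width"])
cv2.imwrite("pics/t5.png",bot.grab_frame("wrist")[:,:,::-1])
```

```text
[ 0.58804322 -0.15605679  0.15403919] [ 1.79933497e+02 -1.17232144e-01 -1.74679991e+02] [-0.40692842 -0.56810357 -3.24716115] [-0.03354085 -0.04900836 -0.00267127] 68.82114887237549 0.021138334208436943
```

View pics/t5.png

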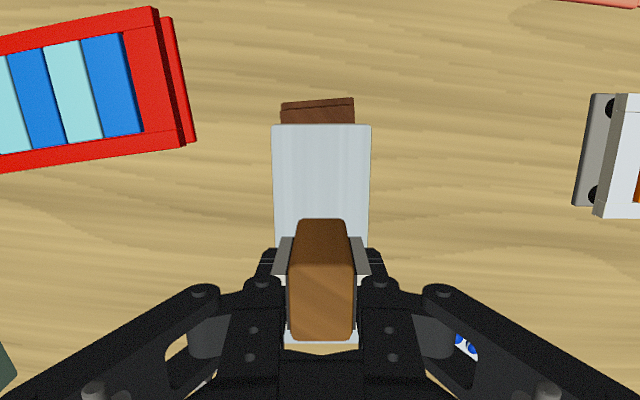

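>>> play_rows([
  {"fingers":1,"delta_pos":[0.1,2,0],"twist":[0,0,0]},
  {"fingers":1,"delta_pos":[0.25,4.4,0],"twist":[0,0,0]},
  {"fingers":1,"delta_pos":[0.25,4.5,0],"twist":[0,0,0]},
  {"fingers":1,"delta_pos":[0.25,4.5,0],"twist":[0,0,0]},
  {"fingers":1,"delta_pos":[0.25,4.5,0],"twist":[0,0,0]},
])

```text
clock: 7.75
eef_pos: [0.5584, 0.0433, 0.1551]
tcp_rot: [180.0, -0.0, -174.7]
wrist_force: [0.1, 0.2, -2.4]
gripper_width: 0.0214
finger_force: 69.1
```

>>> play_rows([
  {"fingers":1,"delta_pos":[0.25,4.5,0],"twist":[0,0,0]},
  {"fingers":1,"delta_pos":[0.25,4.5,0],"twist":[0,0,0]},
  {"fingers":1,"delta_pos":[0.25,4.5,0],"twist":[0,0,0]},
  {"fingers":1,"delta_pos":[0.25,4.5,0],"twist":[0,0,0]},
  {"fingers":1,"delta_pos":[0.25,4.5,0],"twist":[0,0,0]},
])

```text
clock: 8.25
eef_pos: [0.5248, 0.2662, 0.1551]
tcp_rot: [180.0, -0.0, -174.7]
wrist_force: [0.8, -0.6, -2.9]
gripper_width: 0.0214
finger_force: 69.1
```

>>> play_rows([
  {"fingers":1,"delta_pos":[0,0,1],"twist":[0,0,0]},
  {"fingers":1,"delta_pos":[0,0,1.5],"twist":[0,0,0]},
  {"fingers":1,"delta_pos":[0,0,0.5],"twist":[0,0,0]},
  {"fingers":1,"delta_pos":[0,0,0],"twist":[0,0,0]},
  {"fingers":1,"delta_pos":[0,0,0],"twist":[0,0,0]},
])

```text
clock: 8.75
eef_pos: [0.5266, 0.2625, 0.125]
tcp_rot: [-180.0, -0.0, -174.8]
wrist_force: [0.7, -0.5, -3.2]
gripper_width: 0.0214
finger_force: 69.8
```

Run:
```python
from h import *
np.set_printoptions(precision=4,suppress=True)
s=bot.state();print(s["clock"],s["eef_pos"],s["tcp_rot"],s["wrist_force"],s["wrist_torque"])
a=bot.grab_frame("scene")[:,:,::-1]; b=bot.grab_frame("wrist")[:,:,::-1]
cv2.imwrite("pics/s6.png",cv2.resize(a[110:260,250:430],(720,600),interpolation=2)); cv2.imwrite("pics/w6.png",b)
```

```text
8.75 [0.5266 0.2625 0.125 ] [-179.9912   -0.0389 -174.824 ] [ 0.6586 -0.4752 -3.2153] [-0.0355 -0.0328 -0.0164]
```

View pics/s6.png

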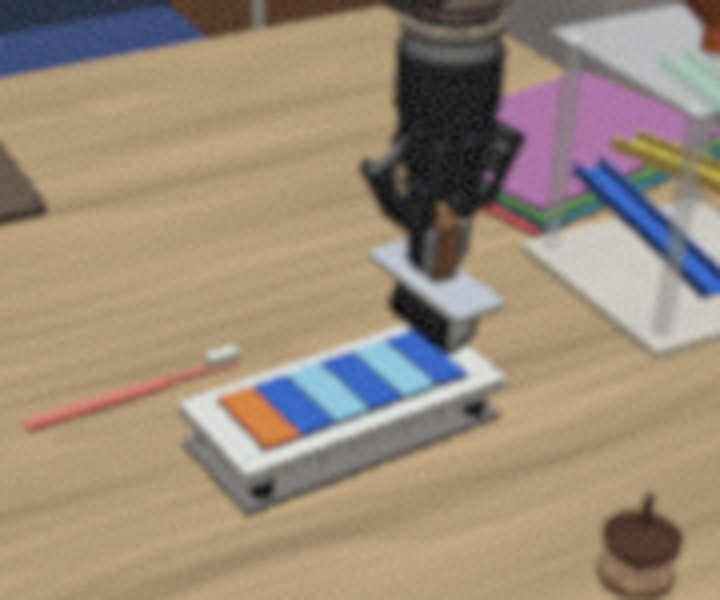

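>>> play_rows([
  {"fingers":1,"delta_pos":[0,0,0.4],"twist":[0,0,0]},
  {"fingers":1,"delta_pos":[0,0,0.4],"twist":[0,0,0]},
  {"fingers":1,"delta_pos":[0,0,0],"twist":[0,0,0]},
])

```text
clock: 9.15
eef_pos: [0.5258, 0.2634, 0.1165]
tcp_rot: [-180.0, -0.1, -174.7]
wrist_force: [-0.2, 0.5, -3.4]
gripper_width: 0.0211
finger_force: 69.9
```

>>> play_rows([
  {"fingers":1,"delta_pos":[0,0,0.1],"twist":[0,0,0]},
  {"fingers":1,"delta_pos":[0,0,0.1],"twist":[0,0,0]},
  {"fingers":1,"delta_pos":[0,0,0],"twist":[0,0,0]},
])

```text
clock: 9.45
eef_pos: [0.5263, 0.2637, 0.1152]
tcp_rot: [-180.0, -0.0, -174.7]
wrist_force: [-0.4, -0.6, -2.0]
gripper_width: 0.0213
finger_force: 69.9
```

>>> play_rows([
  {"fingers":1,"delta_pos":[0,0,0.05],"twist":[0,0,0]},
  {"fingers":1,"delta_pos":[0,0,0],"twist":[0,0,0]},
])

```text
clock: 9.65
eef_pos: [0.5264, 0.2637, 0.1148]
tcp_rot: [180.0, 0.0, -174.7]
wrist_force: [0.1, -0.1, -3.5]
gripper_width: 0.0208
finger_force: 69.9
```

>>> play_rows([
  {"fingers":1,"delta_pos":[0,0,0.05],"twist":[0,0,0]},
  {"fingers":1,"delta_pos":[0,0,0],"twist":[0,0,0]},
])

```text
clock: 9.85
eef_pos: [0.5263, 0.2637, 0.1143]
tcp_rot: [-180.0, 0.0, -174.7]
wrist_force: [-0.4, -0.5, -3.3]
gripper_width: 0.0213
finger_force: 69.9
```

>>> play_rows([
  {"fingers":1,"delta_pos":[0,0,0.05],"twist":[0,0,0]},
  {"fingers":1,"delta_pos":[0,0,0],"twist":[0,0,0]},
])

```text
clock: 10.05
eef_pos: [0.5263, 0.2636, 0.1138]
tcp_rot: [-180.0, -0.0, -174.7]
wrist_force: [0.1, -0.1, -2.8]
gripper_width: 0.0214
finger_force: 69.9
```

>>> play_rows([
  {"fingers":1,"delta_pos":[0,0,0.05],"twist":[0,0,0]},
  {"fingers":1,"delta_pos":[0,0,0],"twist":[0,0,0]},
])

```text
clock: 10.25
eef_pos: [0.5263, 0.2636, 0.1132]
tcp_rot: [-180.0, -0.0, -174.7]
wrist_force: [0.6, 0.4, -3.6]
gripper_width: 0.0214
finger_force: 69.9
```

>>> play_rows([
  {"fingers":1,"delta_pos":[0,0,0.05],"twist":[0,0,0]},
  {"fingers":1,"delta_pos":[0,0,0],"twist":[0,0,0]},
])

```text
clock: 10.45
eef_pos: [0.5263, 0.2636, 0.1128]
tcp_rot: [-180.0, -0.0, -174.7]
wrist_force: [-0.2, 0.1, -3.0]
gripper_width: 0.0214
finger_force: 69.9
```

>>> play_rows([
  {"fingers":1,"delta_pos":[0,0,0.05],"twist":[0,0,0]},
  {"fingers":1,"delta_pos":[0,0,0],"twist":[0,0,0]},
])

```text
clock: 10.65
eef_pos: [0.5263, 0.2636, 0.1122]
tcp_rot: [-180.0, -0.0, -174.7]
wrist_force: [0.7, -0.3, -3.6]
gripper_width: 0.0216
finger_force: 69.9
```

>>> play_rows([
  {"fingers":1,"delta_pos":[0,0,0.05],"twist":[0,0,0]},
  {"fingers":1,"delta_pos":[0,0,0],"twist":[0,0,0]},
])

```text
clock: 10.85
eef_pos: [0.5263, 0.2637, 0.1117]
tcp_rot: [-180.0, -0.0, -174.7]
wrist_force: [-0.2, -0.2, -2.9]
gripper_width: 0.0209
finger_force: 69.9
```

>>> play_rows([
  {"fingers":1,"delta_pos":[0,0,0.05],"twist":[0,0,0]},
  {"fingers":1,"delta_pos":[0,0,0],"twist":[0,0,0]},
])

```text
clock: 11.05
eef_pos: [0.5263, 0.2637, 0.1112]
tcp_rot: [-180.0, -0.0, -174.7]
wrist_force: [0.2, -0.6, -2.7]
gripper_width: 0.0214
finger_force: 69.9
```

>>> play_rows([
  {"fingers":1,"delta_pos":[0,0,0.05],"twist":[0,0,0]},
  {"fingers":1,"delta_pos":[0,0,0],"twist":[0,0,0]},
])

```text
clock: 11.25
eef_pos: [0.5263, 0.2636, 0.1107]
tcp_rot: [-180.0, -0.0, -174.7]
wrist_force: [0.3, -0.1, -3.3]
gripper_width: 0.0213
finger_force: 69.9
```

>>> play_rows([
  {"fingers":1,"delta_pos":[0,0,0.05],"twist":[0,0,0]},
  {"fingers":1,"delta_pos":[0,0,0],"twist":[0,0,0]},
])

```text
clock: 11.45
eef_pos: [0.5263, 0.2636, 0.1102]
tcp_rot: [-180.0, -0.0, -174.7]
wrist_force: [-0.1, -0.5, -2.8]
gripper_width: 0.0214
finger_force: 69.9
```

>>> play_rows([
  {"fingers":1,"delta_pos":[0,0,0.05],"twist":[0,0,0]},
  {"fingers":1,"delta_pos":[0,0,0],"twist":[0,0,0]},
])

```text
clock: 11.65
eef_pos: [0.5263, 0.2637, 0.1098]
tcp_rot: [-180.0, -0.0, -174.7]
wrist_force: [-0.0, 0.1, -2.9]
gripper_width: 0.0213
finger_force: 69.9
```

>>> play_rows([
  {"fingers":1,"delta_pos":[0,0,0.05],"twist":[0,0,0]},
  {"fingers":1,"delta_pos":[0,0,0],"twist":[0,0,0]},
])

```text
clock: 11.85
eef_pos: [0.5263, 0.2637, 0.1092]
tcp_rot: [-180.0, -0.0, -174.7]
wrist_force: [0.8, 0.2, -3.8]
gripper_width: 0.021
finger_force: 69.9
```

>>> play_rows([
  {"fingers":1,"delta_pos":[0,0,0.05],"twist":[0,0,0]},
  {"fingers":1,"delta_pos":[0,0,0],"twist":[0,0,0]},
])

```text
clock: 12.05
eef_pos: [0.5263, 0.2637, 0.1087]
tcp_rot: [-180.0, -0.0, -174.7]
wrist_force: [-0.6, 0.7, -2.5]
gripper_width: 0.0215
finger_force: 69.9
```

>>> play_rows([
  {"fingers":1,"delta_pos":[0,0,0.05],"twist":[0,0,0]},
  {"fingers":1,"delta_pos":[0,0,0],"twist":[0,0,0]},
])

```text
clock: 12.25
eef_pos: [0.5263, 0.2637, 0.1082]
tcp_rot: [-180.0, -0.0, -174.7]
wrist_force: [-0.3, 0.2, -3.6]
gripper_width: 0.021
finger_force: 69.9
```

>>> play_rows([
  {"fingers":1,"delta_pos":[0,0,0.05],"twist":[0,0,0]},
  {"fingers":1,"delta_pos":[0,0,0],"twist":[0,0,0]},
])

```text
clock: 12.45
eef_pos: [0.5263, 0.2636, 0.1077]
tcp_rot: [-180.0, -0.0, -174.7]
wrist_force: [-0.2, 0.7, -2.6]
gripper_width: 0.0211
finger_force: 69.9
```

>>> play_rows([
  {"fingers":1,"delta_pos":[0,0,0.05],"twist":[0,0,0]},
  {"fingers":1,"delta_pos":[0,0,0],"twist":[0,0,0]},
])

```text
clock: 12.65
eef_pos: [0.5264, 0.2637, 0.1074]
tcp_rot: [180.0, 0.0, -174.7]
wrist_force: [-1.3, -0.4, -1.9]
gripper_width: 0.0213
finger_force: 69.9
```

>>> play_rows([
  {"fingers":1,"delta_pos":[0,0,0.05],"twist":[0,0,0]},
  {"fingers":1,"delta_pos":[0,0,0],"twist":[0,0,0]},
])

```text
clock: 12.85
eef_pos: [0.5265, 0.2637, 0.1072]
tcp_rot: [180.0, 0.0, -174.7]
wrist_force: [-0.0, -0.3, -1.5]
gripper_width: 0.0213
finger_force: 70.1
```

>>> play_rows([
  {"fingers":1,"delta_pos":[0,0,0.05],"twist":[0,0,0]},
  {"fingers":1,"delta_pos":[0,0,0],"twist":[0,0,0]},
])

```text
clock: 13.05
eef_pos: [0.5266, 0.2638, 0.1069]
tcp_rot: [180.0, 0.0, -174.7]
wrist_force: [-0.6, -0.2, 0.4]
gripper_width: 0.0211
finger_force: 70.3
```

>>> play_rows([
  {"fingers":1,"delta_pos":[0,0,0.05],"twist":[0,0,0]},
  {"fingers":1,"delta_pos":[0,0,0],"twist":[0,0,0]},
])

```text
clock: 13.25
eef_pos: [0.5266, 0.2638, 0.1066]
tcp_rot: [180.0, 0.0, -174.7]
wrist_force: [-0.9, -0.0, 3.1]
gripper_width: 0.0213
finger_force: 70.6
```

Contact with the last slat came at TCP z ≈ 0.1076, and I kept it under 8 N. The effective stiffness is about 3–4 N per mm commanded. Now back to the orange slat.

>>> play_rows([
  {"fingers":1,"delta_pos":[0,0,-1.2],"twist":[0,0,0]},
  {"fingers":1,"delta_pos":[0.04,-3.9,0],"twist":[0,0,0]},
  {"fingers":1,"delta_pos":[0.04,-3.9,0],"twist":[0,0,0]},
  {"fingers":1,"delta_pos":[0.04,-3.9,0],"twist":[0,0,0]},
  {"fingers":1,"delta_pos":[0.04,-3.9,0],"twist":[0,0,0]},
])

```text
clock: 13.75
eef_pos: [0.5389, 0.1068, 0.1178]
tcp_rot: [-180.0, 0.0, -174.7]
wrist_force: [0.6, -0.7, -3.9]
gripper_width: 0.021
finger_force: 70.0
```

>>> play_rows([
  {"fingers":1,"delta_pos":[0,0,0.3],"twist":[0,0,0]},
  {"fingers":1,"delta_pos":[0,0,0],"twist":[0,0,0]},
  {"fingers":1,"delta_pos":[0,0,0],"twist":[0,0,0]},
])

```text
clock: 14.05
eef_pos: [0.5388, 0.1088, 0.1146]
tcp_rot: [180.0, -0.0, -174.7]
wrist_force: [0.5, 1.2, -3.3]
gripper_width: 0.0212
finger_force: 70.4
```

>>> play_rows([
  {"fingers":1,"delta_pos":[0,0,0.1],"twist":[0,0,0]},
  {"fingers":1,"delta_pos":[0,0,0],"twist":[0,0,0]},
])

```text
clock: 14.25
eef_pos: [0.5389, 0.1092, 0.1137]
tcp_rot: [180.0, -0.0, -174.6]
wrist_force: [-0.3, -0.3, -4.6]
gripper_width: 0.0213
finger_force: 70.4
```

>>> play_rows([
  {"fingers":1,"delta_pos":[0,0,0.1],"twist":[0,0,0]},
  {"fingers":1,"delta_pos":[0,0,0],"twist":[0,0,0]},
])

```text
clock: 14.45
eef_pos: [0.539, 0.1086, 0.1127]
tcp_rot: [180.0, -0.0, -174.7]
wrist_force: [-0.2, -0.5, -3.6]
gripper_width: 0.0214
finger_force: 70.4
```

>>> play_rows([
  {"fingers":1,"delta_pos":[0,0,0.1],"twist":[0,0,0]},
  {"fingers":1,"delta_pos":[0,0,0],"twist":[0,0,0]},
])

```text
clock: 14.65
eef_pos: [0.539, 0.1082, 0.1116]
tcp_rot: [-180.0, -0.0, -174.7]
wrist_force: [-0.1, -0.8, -3.7]
gripper_width: 0.0214
finger_force: 70.4
```

>>> play_rows([
  {"fingers":1,"delta_pos":[0,0,0.1],"twist":[0,0,0]},
  {"fingers":1,"delta_pos":[0,0,0],"twist":[0,0,0]},
])

```text
clock: 14.85
eef_pos: [0.539, 0.1081, 0.1107]
tcp_rot: [-180.0, -0.0, -174.7]
wrist_force: [0.2, -0.2, -2.2]
gripper_width: 0.0212
finger_force: 70.4
```

>>> play_rows([
  {"fingers":1,"delta_pos":[0,0,0.1],"twist":[0,0,0]},
  {"fingers":1,"delta_pos":[0,0,0],"twist":[0,0,0]},
])

```text
clock: 15.05
eef_pos: [0.539, 0.1081, 0.1097]
tcp_rot: [180.0, -0.0, -174.7]
wrist_force: [-1.0, 0.5, -2.7]
gripper_width: 0.0212
finger_force: 70.4
```

>>> play_rows([
  {"fingers":1,"delta_pos":[0,0,0.1],"twist":[0,0,0]},
  {"fingers":1,"delta_pos":[0,0,0],"twist":[0,0,0]},
])

```text
clock: 15.25
eef_pos: [0.539, 0.1081, 0.1087]
tcp_rot: [180.0, -0.0, -174.7]
wrist_force: [0.5, -1.1, -3.6]
gripper_width: 0.0212
finger_force: 70.4
```

>>> play_rows([
  {"fingers":1,"delta_pos":[0,0,0.1],"twist":[0,0,0]},
  {"fingers":1,"delta_pos":[0,0,0],"twist":[0,0,0]},
])

```text
clock: 15.45
eef_pos: [0.539, 0.1082, 0.1077]
tcp_rot: [180.0, -0.0, -174.7]
wrist_force: [0.4, -0.1, -3.1]
gripper_width: 0.0212
finger_force: 70.4
```

>>> play_rows([
  {"fingers":1,"delta_pos":[0,0,0.1],"twist":[0,0,0]},
  {"fingers":1,"delta_pos":[0,0,0],"twist":[0,0,0]},
])

```text
clock: 15.65
eef_pos: [0.5393, 0.1082, 0.1073]
tcp_rot: [-180.0, 0.0, -174.7]
wrist_force: [-0.7, 0.4, -0.5]
gripper_width: 0.0209
finger_force: 70.8
```

>>> play_rows([
  {"fingers":1,"delta_pos":[0,0,0.1],"twist":[0,0,0]},
  {"fingers":1,"delta_pos":[0,0,0],"twist":[0,0,0]},
])

```text
clock: 15.85
eef_pos: [0.5394, 0.1082, 0.1067]
tcp_rot: [-180.0, 0.0, -174.7]
wrist_force: [-2.3, 0.2, 3.1]
gripper_width: 0.0213
finger_force: 71.2
```

>>> play_rows([
  {"fingers":1,"delta_pos":[0,0,0.1],"twist":[0,0,0]},
  {"fingers":1,"delta_pos":[0,0,0],"twist":[0,0,0]},
])

```text
clock: 16.05
eef_pos: [0.5395, 0.1082, 0.1057]
tcp_rot: [-180.0, 0.0, -174.7]
wrist_force: [-3.7, -0.3, 4.5]
gripper_width: 0.0211
finger_force: 71.3
```

>>> play_rows([
  {"fingers":1,"delta_pos":[0,0,0.1],"twist":[0,0,0]},
  {"fingers":1,"delta_pos":[0,0,0],"twist":[0,0,0]},
])

```text
clock: 16.25
eef_pos: [0.5394, 0.1082, 0.1044]
tcp_rot: [-180.0, 0.0, -174.7]
wrist_force: [-3.0, -0.6, 4.4]
gripper_width: 0.0213
finger_force: 71.3
```

>>> play_rows([
  {"fingers":1,"delta_pos":[0,0,0.1],"twist":[0,0,0]},
  {"fingers":1,"delta_pos":[0,0,0],"twist":[0,0,0]},
])

```text
clock: 16.45
eef_pos: [0.5394, 0.1082, 0.1033]
tcp_rot: [-180.0, 0.0, -174.7]
wrist_force: [-2.8, -0.9, 3.9]
gripper_width: 0.0211
finger_force: 71.3
```

>>> play_rows([
  {"fingers":1,"delta_pos":[0,0,0.1],"twist":[0,0,0]},
  {"fingers":1,"delta_pos":[0,0,0],"twist":[0,0,0]},
])

```text
clock: 16.65
eef_pos: [0.5394, 0.1081, 0.1022]
tcp_rot: [-180.0, 0.0, -174.7]
wrist_force: [-1.8, -0.4, 5.3]
gripper_width: 0.0213
finger_force: 71.3
```

>>> play_rows([
  {"fingers":1,"delta_pos":[0,0,0.1],"twist":[0,0,0]},
  {"fingers":1,"delta_pos":[0,0,0],"twist":[0,0,0]},
])

```text
clock: 16.85
eef_pos: [0.5395, 0.1082, 0.1013]
tcp_rot: [-180.0, 0.0, -174.7]
wrist_force: [-3.1, 0.3, 5.4]
gripper_width: 0.0211
finger_force: 71.4
```

>>> play_rows([
  {"fingers":1,"delta_pos":[0,0,0.05],"twist":[0,0,0]},
  {"fingers":1,"delta_pos":[0,0,0],"twist":[0,0,0]},
  {"fingers":1,"delta_pos":[0,0,0],"twist":[0,0,0]},
])

```text
clock: 17.15
eef_pos: [0.5395, 0.1082, 0.1012]
tcp_rot: [-180.0, 0.0, -174.7]
wrist_force: [-3.5, -0.7, 6.2]
gripper_width: 0.0211
finger_force: 71.5
```

>>> play_rows([
  {"fingers":1,"delta_pos":[0,0,0.05],"twist":[0,0,0]},
  {"fingers":1,"delta_pos":[0,0.2,0],"twist":[0,0,0]},
  {"fingers":1,"delta_pos":[0,0.2,0],"twist":[0,0,0]},
  {"fingers":1,"delta_pos":[0,0.2,0],"twist":[0,0,0]},
])

```text
clock: 17.55
eef_pos: [0.5392, 0.1131, 0.101]
tcp_rot: [-179.8, 0.0, -174.6]
wrist_force: [-2.6, -6.1, 7.7]
gripper_width: 0.021
finger_force: 71.9
```

>>> play_rows([
  {"fingers":1,"delta_pos":[0,0.2,0],"twist":[0,0,0]},
  {"fingers":1,"delta_pos":[0,0.2,0],"twist":[0,0,0]},
])

```text
clock: 17.75
eef_pos: [0.539, 0.1157, 0.101]
tcp_rot: [-179.6, 0.0, -174.6]
wrist_force: [-2.9, -8.6, 7.3]
gripper_width: 0.0214
finger_force: 71.9
```

>>> play_rows([
  {"fingers":1,"delta_pos":[0,0.2,0],"twist":[0,0,0]},
  {"fingers":1,"delta_pos":[0,0.2,0],"twist":[0,0,0]},
])

```text
clock: 17.95
eef_pos: [0.5385, 0.1208, 0.101]
tcp_rot: [-179.8, 0.0, -174.7]
wrist_force: [-2.8, -4.4, 7.4]
gripper_width: 0.0214
finger_force: 71.9
```

>>> play_rows([
  {"fingers":1,"delta_pos":[0,0.2,0],"twist":[0,0,0]},
  {"fingers":1,"delta_pos":[0,0.2,0],"twist":[0,0,0]},
])

```text
clock: 18.15
eef_pos: [0.538, 0.1257, 0.1009]
tcp_rot: [-180.0, 0.0, -174.7]
wrist_force: [-2.6, -0.8, 7.9]
gripper_width: 0.0213
finger_force: 71.9
```

>>> play_rows([
  {"fingers":1,"delta_pos":[0,0.2,0.03],"twist":[0,0,0]},
  {"fingers":1,"delta_pos":[0,0.2,0],"twist":[0,0,0]},
  {"fingers":1,"delta_pos":[0,0.2,0],"twist":[0,0,0]},
  {"fingers":1,"delta_pos":[0,0.2,0],"twist":[0,0,0]},
  {"fingers":1,"delta_pos":[0,0.2,0],"twist":[0,0,0]},
])

```text
clock: 18.65
eef_pos: [0.5371, 0.1362, 0.1008]
tcp_rot: [-180.0, 0.1, -174.7]
wrist_force: [-3.1, -1.8, 8.3]
gripper_width: 0.0214
finger_force: 72.0
```

>>> play_rows([
  {"fingers":1,"delta_pos":[0,0.2,0],"twist":[0,0,0]},
  {"fingers":1,"delta_pos":[0,0.2,0],"twist":[0,0,0]},
  {"fingers":1,"delta_pos":[0,0.2,0],"twist":[0,0,0]},
  {"fingers":1,"delta_pos":[0,0.2,0],"twist":[0,0,0]},
])

```text
clock: 19.05
eef_pos: [0.5366, 0.143, 0.1009]
tcp_rot: [-179.8, 0.1, -174.6]
wrist_force: [-2.4, -6.5, 8.4]
gripper_width: 0.021
finger_force: 72.0
```

>>> play_rows([
  {"fingers":1,"delta_pos":[0,0.2,0],"twist":[0,0,0]},
  {"fingers":1,"delta_pos":[0,0.2,0],"twist":[0,0,0]},
  {"fingers":1,"delta_pos":[0,0.2,0],"twist":[0,0,0]},
  {"fingers":1,"delta_pos":[0,0.2,0],"twist":[0,0,0]},
])

```text
clock: 19.45
eef_pos: [0.5359, 0.1507, 0.1009]
tcp_rot: [-179.8, 0.1, -174.7]
wrist_force: [-3.1, -4.0, 7.7]
gripper_width: 0.0213
finger_force: 72.0
```

>>> play_rows([
  {"fingers":1,"delta_pos":[0,0.2,0],"twist":[0,0,0]},
  {"fingers":1,"delta_pos":[0,0.2,0],"twist":[0,0,0]},
  {"fingers":1,"delta_pos":[0,0.2,0],"twist":[0,0,0]},
  {"fingers":1,"delta_pos":[0,0.2,0],"twist":[0,0,0]},
])

```text
clock: 19.85
eef_pos: [0.535, 0.1601, 0.1008]
tcp_rot: [180.0, 0.1, -174.7]
wrist_force: [-3.5, -0.4, 8.1]
gripper_width: 0.0216
finger_force: 72.0
```

>>> play_rows([
  {"fingers":1,"delta_pos":[0,0.2,0.03],"twist":[0,0,0]},
  {"fingers":1,"delta_pos":[0,0.2,0],"twist":[0,0,0]},
  {"fingers":1,"delta_pos":[0,0.2,0],"twist":[0,0,0]},
  {"fingers":1,"delta_pos":[0,0.2,0],"twist":[0,0,0]},
  {"fingers":1,"delta_pos":[0,0.2,0],"twist":[0,0,0]},
])

```text
clock: 20.35
eef_pos: [0.5341, 0.1701, 0.1007]
tcp_rot: [180.0, 0.1, -174.7]
wrist_force: [-3.5, -0.4, 9.0]
gripper_width: 0.0211
finger_force: 72.1
```

>>> play_rows([
  {"fingers":1,"delta_pos":[0,0.2,0],"twist":[0,0,0]},
  {"fingers":1,"delta_pos":[0,0.2,0],"twist":[0,0,0]},
  {"fingers":1,"delta_pos":[0,0.2,0],"twist":[0,0,0]},
  {"fingers":1,"delta_pos":[0,0.2,0],"twist":[0,0,0]},
  {"fingers":1,"delta_pos":[0,0.2,0],"twist":[0,0,0]},
])

```text
clock: 20.85
eef_pos: [0.5335, 0.1781, 0.1007]
tcp_rot: [-179.8, 0.1, -174.7]
wrist_force: [-3.4, -4.9, 8.6]
gripper_width: 0.0213
finger_force: 72.1
```

>>> play_rows([
  {"fingers":1,"delta_pos":[0,0.2,0],"twist":[0,0,0]},
  {"fingers":1,"delta_pos":[0,0.2,0],"twist":[0,0,0]},
  {"fingers":1,"delta_pos":[0,0.2,0],"twist":[0,0,0]},
  {"fingers":1,"delta_pos":[0,0.2,0],"twist":[0,0,0]},
  {"fingers":1,"delta_pos":[0,0.2,0],"twist":[0,0,0]},
])

```text
clock: 21.35
eef_pos: [0.5324, 0.1901, 0.1008]
tcp_rot: [180.0, 0.1, -174.7]
wrist_force: [-2.9, -1.7, 8.8]
gripper_width: 0.0213
finger_force: 72.0
```

>>> play_rows([
  {"fingers":1,"delta_pos":[0,0.2,0],"twist":[0,0,0]},
  {"fingers":1,"delta_pos":[0,0.2,0],"twist":[0,0,0]},
  {"fingers":1,"delta_pos":[0,0.2,0],"twist":[0,0,0]},
  {"fingers":1,"delta_pos":[0,0.2,0],"twist":[0,0,0]},
  {"fingers":1,"delta_pos":[0,0.2,0],"twist":[0,0,0]},
])

```text
clock: 21.85
eef_pos: [0.5314, 0.2001, 0.1007]
tcp_rot: [180.0, 0.1, -174.7]
wrist_force: [-3.0, -1.2, 7.8]
gripper_width: 0.021
finger_force: 72.0
```

>>> play_rows([
  {"fingers":1,"delta_pos":[0,0.2,0.02],"twist":[0,0,0]},
  {"fingers":1,"delta_pos":[0,0.2,0],"twist":[0,0,0]},
  {"fingers":1,"delta_pos":[0,0.2,0],"twist":[0,0,0]},
  {"fingers":1,"delta_pos":[0,0.2,0],"twist":[0,0,0]},
  {"fingers":1,"delta_pos":[0,0.2,0],"twist":[0,0,0]},
])

```text
clock: 22.35
eef_pos: [0.5309, 0.208, 0.1006]
tcp_rot: [-179.8, 0.1, -174.7]
wrist_force: [-3.4, -4.9, 9.7]
gripper_width: 0.0211
finger_force: 72.2
```

>>> play_rows([
  {"fingers":1,"delta_pos":[0,0.2,0],"twist":[0,0,0]},
  {"fingers":1,"delta_pos":[0,0.2,0],"twist":[0,0,0]},
  {"fingers":1,"delta_pos":[0,0.2,0],"twist":[0,0,0]},
  {"fingers":1,"delta_pos":[0,0.2,0],"twist":[0,0,0]},
  {"fingers":1,"delta_pos":[0,0.2,0],"twist":[0,0,0]},
])

```text
clock: 22.85
eef_pos: [0.5297, 0.2201, 0.1006]
tcp_rot: [180.0, 0.1, -174.7]
wrist_force: [-4.2, -0.2, 8.8]
gripper_width: 0.0214
finger_force: 72.0
```

>>> play_rows([
  {"fingers":1,"delta_pos":[0,0.2,0],"twist":[0,0,0]},
  {"fingers":1,"delta_pos":[0,0.2,0],"twist":[0,0,0]},
  {"fingers":1,"delta_pos":[0,0.2,0],"twist":[0,0,0]},
  {"fingers":1,"delta_pos":[0,0.2,0],"twist":[0,0,0]},
  {"fingers":1,"delta_pos":[0,0.2,0],"twist":[0,0,0]},
])

```text
clock: 23.35
eef_pos: [0.5288, 0.2301, 0.1006]
tcp_rot: [180.0, 0.1, -174.7]
wrist_force: [-3.1, -0.4, 8.7]
gripper_width: 0.0211
finger_force: 72.0
```

>>> play_rows([
  {"fingers":1,"delta_pos":[0,0.2,0],"twist":[0,0,0]},
  {"fingers":1,"delta_pos":[0,0.2,0],"twist":[0,0,0]},
  {"fingers":1,"delta_pos":[0,0.2,0],"twist":[0,0,0]},
  {"fingers":1,"delta_pos":[0,0.2,0],"twist":[0,0,0]},
  {"fingers":1,"delta_pos":[0,0.2,0],"twist":[0,0,0]},
])

```text
clock: 23.85
eef_pos: [0.5282, 0.238, 0.1005]
tcp_rot: [-179.8, 0.1, -174.7]
wrist_force: [-2.0, -5.5, 9.5]
gripper_width: 0.0212
finger_force: 72.1
```

>>> play_rows([
  {"fingers":1,"delta_pos":[0,0.2,0],"twist":[0,0,0]},
  {"fingers":1,"delta_pos":[0,0.2,0],"twist":[0,0,0]},
  {"fingers":1,"delta_pos":[0,0.2,0],"twist":[0,0,0]},
  {"fingers":1,"delta_pos":[0,0.2,0],"twist":[0,0,0]},
  {"fingers":1,"delta_pos":[0,0.2,0],"twist":[0,0,0]},
])

```text
clock: 24.35
eef_pos: [0.527, 0.2501, 0.1006]
tcp_rot: [179.9, 0.1, -174.8]
wrist_force: [-2.6, -0.7, 9.0]
gripper_width: 0.0214
finger_force: 72.0
```

>>> play_rows([
  {"fingers":1,"delta_pos":[0,0.2,0],"twist":[0,0,0]},
  {"fingers":1,"delta_pos":[0,0.2,0],"twist":[0,0,0]},
  {"fingers":1,"delta_pos":[0,0.2,0],"twist":[0,0,0]},
  {"fingers":1,"delta_pos":[0,0.2,0],"twist":[0,0,0]},
  {"fingers":1,"delta_pos":[0,0.2,0],"twist":[0,0,0]},
])

```text
clock: 24.85
eef_pos: [0.526, 0.2601, 0.1005]
tcp_rot: [179.9, 0.1, -174.8]
wrist_force: [-2.2, -0.6, 8.6]
gripper_width: 0.0214
finger_force: 71.9
```

>>> play_rows([
  {"fingers":1,"delta_pos":[0,0.2,0],"twist":[0,0,0]},
  {"fingers":1,"delta_pos":[0,0.2,0],"twist":[0,0,0]},
  {"fingers":1,"delta_pos":[0,0.2,0],"twist":[0,0,0]},
  {"fingers":1,"delta_pos":[0,0.2,0],"twist":[0,0,0]},
  {"fingers":1,"delta_pos":[0,0.2,0],"twist":[0,0,0]},
])

```text
clock: 25.35
eef_pos: [0.5251, 0.2701, 0.1005]
tcp_rot: [179.9, 0.1, -174.8]
wrist_force: [-1.5, -0.4, 8.5]
gripper_width: 0.0208
finger_force: 71.9
```

>>> play_rows([
  {"fingers":1,"delta_pos":[0,0,-0.5],"twist":[0,0,0]},
  {"fingers":1,"delta_pos":[0,0,-1.5],"twist":[0,0,0]},
  {"fingers":1,"delta_pos":[0,0,-2],"twist":[0,0,0]},
  {"fingers":1,"delta_pos":[0,0,-1.5],"twist":[0,0,0]},
  {"fingers":1,"delta_pos":[-0.1,-2,0],"twist":[0,0,0]},
])

```text
clock: 25.85
eef_pos: [0.5286, 0.2514, 0.1574]
tcp_rot: [179.9, 0.4, -174.6]
wrist_force: [0.7, -0.1, -3.0]
gripper_width: 0.0216
finger_force: 70.5
```

>>> play_rows([
  {"fingers":1,"delta_pos":[-0.25,-4.5,0],"twist":[0,0,0]},
  {"fingers":1,"delta_pos":[-0.25,-4.5,0],"twist":[0,0,0]},
  {"fingers":1,"delta_pos":[-0.25,-4.5,0],"twist":[0,0,0]},
  {"fingers":1,"delta_pos":[-0.25,-4.5,0],"twist":[0,0,0]},
  {"fingers":1,"delta_pos":[-0.25,-4.5,0],"twist":[0,0,0]},
])

```text
clock: 26.35
eef_pos: [0.5602, 0.025, 0.1543]
tcp_rot: [-180.0, 0.0, -174.7]
wrist_force: [0.9, 0.9, -2.7]
gripper_width: 0.0211
finger_force: 70.6
```

>>> play_rows([
  {"fingers":1,"delta_pos":[-0.25,-4.5,0],"twist":[0,0,0]},
  {"fingers":1,"delta_pos":[-0.25,-4.5,0],"twist":[0,0,0]},
  {"fingers":1,"delta_pos":[-0.25,-4.5,0],"twist":[0,0,0]},
  {"fingers":1,"delta_pos":[-0.25,-4,0],"twist":[0,0,0]},
  {"fingers":1,"delta_pos":[-0.1,-1.1,0],"twist":[0,0,0]},
])

```text
clock: 26.85
eef_pos: [0.5886, -0.1618, 0.1545]
tcp_rot: [-179.9, 0.1, -175.0]
wrist_force: [1.0, 1.1, -3.0]
gripper_width: 0.0213
finger_force: 70.6
```

>>> play_rows([
  {"fingers":1,"delta_pos":[0,0,0],"twist":[0,0,-0.052]},
  {"fingers":1,"delta_pos":[0,0,0],"twist":[0,0,0]},
  {"fingers":1,"delta_pos":[0,0,0],"twist":[0,0,0]},
  {"fingers":1,"delta_pos":[0,0,0],"twist":[0,0,0]},
])

```text
clock: 27.25
eef_pos: [0.5882, -0.1566, 0.154]
tcp_rot: [180.0, -0.0, -171.7]
wrist_force: [-0.4, 0.2, -2.7]
gripper_width: 0.0211
finger_force: 70.6
```

Run:
```python
from h import *
np.set_printoptions(precision=4,suppress=True)
s=bot.state();print(s["clock"],s["eef_pos"],s["tcp_rot"],s["wrist_force"],s["wrist_torque"])
y=np.radians(s["tcp_rot"][2]);d=(np.array([.5889,-.1563,.0758])-s["eef_pos"])*100
print("tool delta cm",d[0]*np.cos(y)+d[1]*np.sin(y),d[0]*np.sin(y)-d[1]*np.cos(y),-d[2],"yaw err deg",-171.74-s["tcp_rot"][2])
a=bot.grab_frame("wrist")[:,:,::-1];b=bot.grab_frame("scene")[:,:,::-1]
cv2.imwrite("pics/w7.png",np.hstack([cv2.resize(a[50:370,140:500],(400,356)),cv2.resize(b[170:259,280:380],(400,356),interpolation=2)]))
```

```text
27.25 [ 0.5882 -0.1566  0.154 ] [ 179.9873   -0.0093 -171.7185] [-0.4336  0.1795 -2.664 ] [ 0.0245 -0.0598  0.0139]
tool delta cm -0.07486165266432634 0.018002300720935595 7.816443592624542 yaw err deg -0.021467932717598615
```

View pics/w7.png

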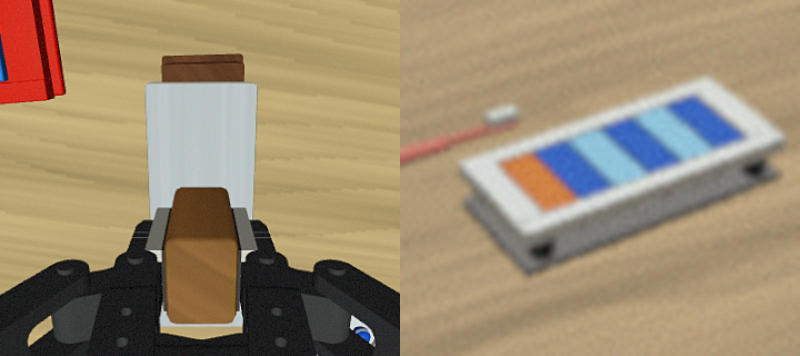

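The roller sits in the grip as before (bar edge at (271,124) in full-frame pixels, as in t5), and all six slats look flush. Lowering onto the stand.

>>> play_rows([
  {"fingers":1,"delta_pos":[-0.07,0.02,2.5],"twist":[0,0,0]},
  {"fingers":1,"delta_pos":[0,0,2.5],"twist":[0,0,0]},
  {"fingers":1,"delta_pos":[0,0,1.5],"twist":[0,0,0]},
  {"fingers":1,"delta_pos":[0,0,0.7],"twist":[0,0,0]},
  {"fingers":1,"delta_pos":[0,0,0.2],"twist":[0,0,0]},
])

```text
clock: 27.85
eef_pos: [0.5887, -0.1568, 0.0793]
tcp_rot: [180.0, -0.1, -171.7]
wrist_force: [-0.5, -0.3, -3.7]
gripper_width: 0.021
finger_force: 70.7
```

>>> play_rows([
  {"fingers":1,"delta_pos":[0,0,0.2],"twist":[0,0,0]},
  {"fingers":1,"delta_pos":[0,0,0],"twist":[0,0,0]},
])

```text
clock: 28.05
eef_pos: [0.5897, -0.1574, 0.079]
tcp_rot: [-179.9, 0.1, -171.7]
wrist_force: [0.6, -1.1, -3.2]
gripper_width: 0.0211
finger_force: 70.7
```

>>> play_rows([
  {"fingers":1,"delta_pos":[0,0,0.1],"twist":[0,0,0]},
  {"fingers":1,"delta_pos":[0,0,0],"twist":[0,0,0]},
  {"fingers":1,"delta_pos":[0,0,0],"twist":[0,0,0]},
])

```text
clock: 28.35
eef_pos: [0.5891, -0.1572, 0.0775]
tcp_rot: [-180.0, 0.0, -171.7]
wrist_force: [-0.3, -0.2, -3.8]
gripper_width: 0.0212
finger_force: 70.7
```

>>> play_rows([
  {"fingers":1,"delta_pos":[0,0,0.1],"twist":[0,0,0]},
  {"fingers":1,"delta_pos":[0,0,0],"twist":[0,0,0]},
  {"fingers":1,"delta_pos":[0,0,0],"twist":[0,0,0]},
])

```text
clock: 28.65
eef_pos: [0.5889, -0.1571, 0.076]
tcp_rot: [180.0, -0.0, -171.7]
wrist_force: [-0.2, 0.2, -3.5]
gripper_width: 0.0212
finger_force: 70.7
```

>>> play_rows([
  {"fingers":1,"delta_pos":[0,0,0.1],"twist":[0,0,0]},
  {"fingers":1,"delta_pos":[0,0,0],"twist":[0,0,0]},
  {"fingers":1,"delta_pos":[0,0,0],"twist":[0,0,0]},
])

```text
clock: 28.95
eef_pos: [0.5891, -0.1572, 0.0755]
tcp_rot: [-180.0, 0.0, -171.7]
wrist_force: [-1.3, 0.3, 1.6]
gripper_width: 0.0215
finger_force: 70.9
```

Seated at the original height with about 5 N of contact. Release and retreat upward.

>>> play_rows([
  {"fingers":0.4,"delta_pos":[0,0,0],"twist":[0,0,0]},
  {"fingers":0,"delta_pos":[0,0,0],"twist":[0,0,0]},
  {"fingers":-1,"delta_pos":[0,0,0],"twist":[0,0,0]},
  {"fingers":-1,"delta_pos":[0,0,0],"twist":[0,0,0]},
  {"fingers":-1,"delta_pos":[0,0,0],"twist":[0,0,0]},
])

```text
clock: 29.45
eef_pos: [0.589, -0.1572, 0.0751]
tcp_rot: [-180.0, 0.0, -171.7]
wrist_force: [-0.2, 0.3, 0.2]
gripper_width: 0.0816
finger_force: 0.0
```

>>> play_rows([
  {"fingers":-1,"delta_pos":[0,0,0],"twist":[0,0,0]},
  {"fingers":-1,"delta_pos":[0,0,0],"twist":[0,0,0]},
  {"fingers":-1,"delta_pos":[0,0,-1],"twist":[0,0,0]},
  {"fingers":-1,"delta_pos":[0,0,-3],"twist":[0,0,0]},
  {"fingers":-1,"delta_pos":[0,0,-4],"twist":[0,0,0]},
])

```text
clock: 29.95
eef_pos: [0.5874, -0.1565, 0.154]
tcp_rot: [179.8, -0.2, -171.7]
wrist_force: [0.4, 0.2, -1.1]
gripper_width: 0.0853
finger_force: 0.0
```

>>> play_rows([
  {"fingers":-1,"delta_pos":[0,0,-4],"twist":[0,0,0]},
  {"fingers":-1,"delta_pos":[3,0,-3.5],"twist":[0,0,0]},
  {"fingers":-1,"delta_pos":[3,0,0],"twist":[0,0,0]},
  {"fingers":-1,"delta_pos":[3,0,0],"twist":[0,0,0]},
  {"fingers":-1,"delta_pos":[0,0,0],"twist":[0,0,0]},
])

```text
clock: 30.45
eef_pos: [0.4976, -0.1701, 0.2309]
tcp_rot: [-180.0, -0.0, -171.8]
wrist_force: [0.4, -0.6, -0.1]
gripper_width: 0.0854
finger_force: 0.0
```

Run:
```python
from h import *
p=bot.camera_params("wrist"); a=bot.grab_frame("wrist")[:,:,::-1]
b=bot.grab_frame("scene")[:,:,::-1]; t=bot.grab_frame("top")[:,:,::-1]
c=lambda im,x,y:cv2.resize(im[y:y+75,x:x+100],(400,300),interpolation=2)
s0=cv2.imread("pics/scene0.png"); t0=cv2.imread("pics/top0.png")
print("scene/top change around roller, runway, bystanders:")
for n,(o,q,x,y) in dict(rollerS=(s0,b,195,220),runwayS=(s0,b,290,185),soldierS=(s0,b,180,285),dishS=(s0,b,275,260),topS=(s0,b,380,225),brushS=(s0,b,245,190)).items():
    d=cv2.absdiff(cv2.GaussianBlur(o,(5,5),0),cv2.GaussianBlur(q,(5,5),0))[y:y+60,x:x+70].max(2); print(n,d.max(),(d>25).sum())
cv2.imwrite("pics/f8.png",np.vstack([np.hstack([c(b,286,175),c(b,180,215)]),np.hstack([cv2.resize(a,(400,300)),c(t,350,150)])]))
s=bot.state();print(s["clock"],s["eef_pos"],s["wrist_force"])
```

```text
scene/top change around roller, runway, bystanders:
rollerS 28 15
runwayS 56 353
soldierS 3 0
dishS 3 0
topS 4 0
brushS 55 38
30.6 [ 0.5003778  -0.170212    0.23082527] [ 0.27026602 -0.38389701 -0.54092154]
```

```bash
python3 -c "
from bench import bot
print(bot.sign_off())"
```

```text
the job is handed in; nothing more can be done
None
```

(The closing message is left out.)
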